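# Set the thread cones on the stand from light to dark

### The arm

A 6-joint arm with a two-finger parallel gripper is mounted at the origin on a cart in front of the work surface, level with it; the furniture and walls round the work are solid. World frame = base frame: x ahead of the robot, y to its left, z up, the work surface at z = 0. Lengths are in mm, angles in rad, forces in N, time in s.
With the tool pointing down it reaches from about 250 to 725 mm from the base axis. Payload 9.7 kg.
Tool frame: the origin (TCP) lies midway between the tips of the shut fingers; the grasp point (between the pads) lies r.grip_depth behind it (r.grip_depth is the distance from the TCP to the grasp point, in mm); z points along the fingers, y is the line along which they close (so a half turn about z gives the same grasp; the last joint's range is limited). The gripper opens to 85 mm and grips with 20 to 120 N. Pads are 22 mm wide; open, the fingers measure 114 mm over their backs; the gripper's body (76 mm by 85 mm) begins 54 mm behind the grasp point. The pads swing forward as they close: fully open they stand 13 mm farther back than shut.
Start: joints at [-1.14, 0.087, 0.176, 1.66, 0, 1.571], TCP at [229.676, -499.746, 231.284] pointing down, gripper open.
Joint ranges: [-3.13, 3.13], [-0.85, 1.81], [-1.15, 1.24], [-2.2, 2.28], [-1.44, 1.52], [-3.14, 3.14]. Speed limits (rad/s): [2.22, 2.22, 2.57, 3.14, 3.14, 3.14].

### API

Orientations are given as a 3x3 rotation matrix whose columns are the frame's x, y, z axes.
In Python, from cell import r, eyes gives the robot as it stands.
- The arm moves only by the tool drive_tool, never from a script. Its argument "plan" is a list of rows, each an object with "xyz": the shift along the world's x, y, z in m, a list of three; "twist": the turn, a rotation vector about the world's x, y, z in degrees, a list of three; "gripper": the closure, from 0 (fully open) to 1 (shut). A call has 1 to 10 rows; each row is the pose to reach, as a shift and turn from the pose commanded when the call began; what a row does not reach only later rows make up. A row lasts 1/12 s, in which the tool goes at most 41.7 mm and 7.16 degrees, less where a joint would pass 70% of its speed; a pose out of reach is approached as far as the arm can. A call with a gripper value outside its range is refused whole. The fingers move at their own pace and stop on an object; the grip force is fixed at half the most. Time passes only in rows, so rows that repeat a pose let the fingers close. It gives the time, the measured TCP pose, the force, the opening and the grip force at its end, in the units of the state.
- r.get_obs(): the state, without advancing time (a new reading comes with each control period).
- eyes.camera(name): name is "scene" or "top" or "wrist"; returns the picture (420x560x3 uint8, red, green, blue); there is no depth.
- eyes.get_calibration(name): a dict with "fx", "fy", "cx", "cy" (pixels), "k1" (the pictures are not rectified: a ray, as slopes to the right and down, at radius r is drawn at 1 + k1 r^2 times it, then the intrinsics apply), "rvec" (rotation vector, rad) and "tvec" (3), from world to camera coordinates, as OpenCV has them; the wrist camera has in their place "hand_eye" (4x4, takes a point from camera to tool coordinates, whose origin is the TCP and whose axes are the flange's). Camera axes: x right, y down, z forward; pixel columns grow to the right and rows downward; lengths in mm; the calibration is good to about 2 mm. A picture is of the moment at which its call begins: read the wrist's pose just before it. get_calibration takes no time and is no camera call.
- r.close_job(): hands the job in; it is judged then, once.
The state is a dict: "time_s": time; "qpos": joint angles; "joint_velocities": joint speeds; "joint_torque": joint torques, N m; "tcp_pos": TCP position; "tool_rot": TCP orientation; "force": force on the tool from outside, world axes, zero at the start; "torque": the same for the moment, N m; "grip_width": finger opening in mm; "gripper_force": force on a finger pad.
Only numpy, scipy, OpenCV 4.12 (cv2) and the standard library are available. Lean on these libraries where they do the work, as an engineer would, in place of code of your own. Each camera call takes 0.05 s, during which the arm holds its last target. There are 200 camera calls.

### The job

Set the four loose thread cones upright on the empty pins of the wooden thread stand so that the row runs from light to dark, starting from the white cone that is already on its end pin: pale pink next to it, then rose, then burgundy, and black on the far end pin. Each cone goes right down onto the board; leave the white cone on its pin, and do not knock the glue jar about.

Things in the scene. Friction and masses are not known exactly. Their poses are not given: they have to be found in the camera images.
- cone_white: Cone of white sewing thread, the lightest shade, already seated on the pin at one end of the thread stand (either end). It lifts off; leave it there. Same size as the others.
- cone_pale_pink: Loose cone of pale pink thread, second lightest of the five. Stands upright: tapered round body, 60 mm across at the foot, 44 mm at 100 mm height, 104 mm tall, 77 to 154 g. Grip it from above across its upper half (48 mm across at 75 mm height). Bore open at the foot, 32 mm wide, narrowing to 16 mm at the top: it drops over a pin. Origin: on its axis at its foot; z up.
- cone_rose: Loose cone of rose (mid pink-red) thread, the middle shade. Stands upright: tapered round body, 60 mm across at the foot, 44 mm at 100 mm height, 104 mm tall, 77 to 154 g. Grip it from above across its upper half (48 mm across at 75 mm height). Bore open at the foot, 32 mm wide, narrowing to 16 mm at the top: it drops over a pin. Origin: on its axis at its foot; z up.
- cone_burgundy: Loose cone of burgundy (dark wine red) thread, second darkest. Stands upright: tapered round body, 60 mm across at the foot, 44 mm at 100 mm height, 104 mm tall, 77 to 154 g. Grip it from above across its upper half (48 mm across at 75 mm height). Bore open at the foot, 32 mm wide, narrowing to 16 mm at the top: it drops over a pin. Origin: on its axis at its foot; z up.
- cone_black: Loose cone of black thread, the darkest. Stands upright: tapered round body, 60 mm across at the foot, 44 mm at 100 mm height, 104 mm tall, 77 to 154 g. Grip it from above across its upper half (48 mm across at 75 mm height). Bore open at the foot, 32 mm wide, narrowing to 16 mm at the top: it drops over a pin. Origin: on its axis at its foot; z up.
- pin_1: Fixed upright wooden pin, 9 mm thick, round tip, one of a row of five 74 mm apart on the thread stand (oak board 386 x 84 mm, 20 mm high). Origin: on its axis at the board's top, where a cone's foot rests; the tip is 48 mm above. x across the row, y along it. Empty inner pin; the names do not tell the order, the distance from the white cone does.
- pin_2: Fixed upright wooden pin, 9 mm thick, round tip, one of a row of five 74 mm apart on the thread stand (oak board 386 x 84 mm, 20 mm high). Origin: on its axis at the board's top, where a cone's foot rests; the tip is 48 mm above. x across the row, y along it. Empty inner pin; the names do not tell the order, the distance from the white cone does.
- pin_3: Fixed upright wooden pin, 9 mm thick, round tip, one of a row of five 74 mm apart on the thread stand (oak board 386 x 84 mm, 20 mm high). Origin: on its axis at the board's top, where a cone's foot rests; the tip is 48 mm above. x across the row, y along it. Empty inner pin; the names do not tell the order, the distance from the white cone does.
- pin_far: Fixed upright wooden pin, 9 mm thick, round tip, one of a row of five 74 mm apart on the thread stand (oak board 386 x 84 mm, 20 mm high). Origin: on its axis at the board's top, where a cone's foot rests; the tip is 48 mm above. x across the row, y along it. Empty; the end pin farthest from the white cone. The desk top behind the stand is 110 mm high, its edge 75 to 130 mm behind the row.
- glue_jar: Open glue jar with a dark band and a green-handled brush standing in it, bystander among the loose cones; jar 60 mm across, 72 mm high, 137 mm to the tip of the brush, which leans outward. Origin: centre of its underside.

How it is judged (in metres and radians):
At the end, for the whole second after the job is handed in: Counting from the white cone, the pale pink, rose, burgundy and black cones stand in this order on the four other pins: each within 14 mm of its pin's axis, its foot within 8 mm of the top of the board, upright within 7 degrees and at rest; the white cone upright and within 20 mm of where it stood (((horizontal distance between cone_pale_pink and pin_1 below 0.014 m and z of cone_pale_pink in the frame of pin_1 between -0.006 and 0.008 m and angle between cone_pale_pink's own z axis and vertical below 0.12 rad and linear speed of cone_pale_pink below 0.02 m/s and horizontal distance between pin_1 and pin_far between 0.202 and 0.242 m) or (horizontal distance between cone_pale_pink and pin_2 below 0.014 m and z of cone_pale_pink in the frame of pin_2 between -0.006 and 0.008 m and angle between cone_pale_pink's own z axis and vertical below 0.12 rad and linear speed of cone_pale_pink below 0.02 m/s and horizontal distance between pin_2 and pin_far between 0.202 and 0.242 m) or (horizontal distance between cone_pale_pink and pin_3 below 0.014 m and z of cone_pale_pink in the frame of pin_3 between -0.006 and 0.008 m and angle between cone_pale_pink's own z axis and vertical below 0.12 rad and linear speed of cone_pale_pink below 0.02 m/s and horizontal distance between pin_3 and pin_far between 0.202 and 0.242 m)) and ((horizontal distance between cone_rose and pin_1 below 0.014 m and z of cone_rose in the frame of pin_1 between -0.006 and 0.008 m and angle between cone_rose's own z axis and vertical below 0.12 rad and linear speed of cone_rose below 0.02 m/s and horizontal distance between pin_1 and pin_far between 0.128 and 0.168 m) or (horizontal distance between cone_rose and pin_2 below 0.014 m and z of cone_rose in the frame of pin_2 between -0.006 and 0.008 m and angle between cone_rose's own z axis and vertical below 0.12 rad and linear speed of cone_rose below 0.02 m/s and horizontal distance between pin_2 and pin_far between 0.128 and 0.168 m) or (horizontal distance between cone_rose and pin_3 below 0.014 m and z of cone_rose in the frame of pin_3 between -0.006 and 0.008 m and angle between cone_rose's own z axis and vertical below 0.12 rad and linear speed of cone_rose below 0.02 m/s and horizontal distance between pin_3 and pin_far between 0.128 and 0.168 m)) and ((horizontal distance between cone_burgundy and pin_1 below 0.014 m and z of cone_burgundy in the frame of pin_1 between -0.006 and 0.008 m and angle between cone_burgundy's own z axis and vertical below 0.12 rad and linear speed of cone_burgundy below 0.02 m/s and horizontal distance between pin_1 and pin_far between 0.054 and 0.094 m) or (horizontal distance between cone_burgundy and pin_2 below 0.014 m and z of cone_burgundy in the frame of pin_2 between -0.006 and 0.008 m and angle between cone_burgundy's own z axis and vertical below 0.12 rad and linear speed of cone_burgundy below 0.02 m/s and horizontal distance between pin_2 and pin_far between 0.054 and 0.094 m) or (horizontal distance between cone_burgundy and pin_3 below 0.014 m and z of cone_burgundy in the frame of pin_3 between -0.006 and 0.008 m and angle between cone_burgundy's own z axis and vertical below 0.12 rad and linear speed of cone_burgundy below 0.02 m/s and horizontal distance between pin_3 and pin_far between 0.054 and 0.094 m)) and horizontal distance between cone_black and pin_far below 0.014 m and z of cone_black in the frame of pin_far between -0.006 and 0.008 m and angle between each of cone_black, cone_white's own z axis and vertical below 0.12 rad and linear speed of each of cone_black, cone_white below 0.02 m/s and distance of cone_white from where it was at the start of the episode below 0.02 m); the robot touches nothing.
It fails at once if the glue jar is pushed more than 30 mm or tipped (distance of glue_jar from where it was at the start of the episode above 0.03 m or angle between glue_jar's own z axis and vertical above 0.35 rad).
It fails at once if the white cone is taken off its pin (distance of cone_white from where it was at the start of the episode above 0.03 m).
It also fails if it takes over 86 s, if anything falls off the work surface, if the arm or the gripper's body presses on something with over 40 N, if the wrist force passes 120 N, or if a joint passes its speed limit or range.

## Working session

There is one attempt and no reset: what is moved stays moved. The work goes in short steps, Python scripts to look and compute and a tool call to move; the robot and the scene stay as the last step left them, time stands still between calls to the robot, and variables do not carry over. Pictures are saved under pics/ and viewed, at most 14 in all, crops included, and the job is handed in when it is done.

Besides the shell and the picture viewer there is one more tool, called after ">>>" by a JSON object that holds its "fn" and its "kwargs". drive_tool: Moves the arm, as the interface text tells. Its arguments: {"type":"object","properties":{"plan":{"type":"array"}},"required":["plan"]}

```bash
mkdir -p pics; python3 - <<'E'
from cell import r,eyes
import cv2,numpy as np
o=r.get_obs(); print(o['time_s'],o['tcp_pos'],o['tool_rot'],o['grip_width'],r.grip_depth)
for n in ['scene','top']:
    im=eyes.camera(n); cv2.imwrite(f'pics/{n}0.png',im[:,:,::-1]); c=eyes.get_calibration(n); print(n,c)
    R=cv2.Rodrigues(np.array(c['rvec'],float))[0]; print(-R.T@np.array(c['tvec']).ravel())
print(eyes.get_calibration('wrist'))
E
```

```text
0.0 [ 229.57362876 -499.53864434  230.56256371] [[ 9.08623120e-01  4.17616669e-01 -5.85632601e-04]
 [ 4.17617080e-01 -9.08622266e-01  1.24568814e-03]
 [-1.18986903e-05 -1.37643122e-03 -9.99999053e-01]] 85.78193545052345 18.700000000000003
scene {'fx': 469.91078758534877, 'fy': 469.91078758534877, 'cx': 279.6960859966417, 'cy': 212.78499104430196, 'k1': -0.007270419473812512, 'rvec': array([ 0.6622145 , -2.69661522,  1.09000444]), 'tvec': array([379.44505893, 319.74996403, 717.63471515])}
[228.45881718 415.6212602  732.31394467]
top {'fx': 398.6057705841731, 'fy': 398.6057705841731, 'cx': 280.52836013549694, 'cy': 210.55085661561128, 'k1': -0.04980936215374939, 'rvec': array([ 2.18318584, -2.16580968,  0.10256677]), 'tvec': array([-164.63335078,  531.25230524,  847.50731769])}
[ 451.65840403 -159.47965407  893.40513294]
{'fx': 306.5589280119211, 'fy': 306.5589280119211, 'cx': 274.607674513336, 'cy': 216.13066180747876, 'k1': 0.005884254308939359, 'hand_eye': array([[ 7.00519795e-04, -9.50231220e-01, -3.11544761e-01,
         8.06369433e+01],
       [ 9.99999499e-01,  8.88621963e-04, -4.61817710e-04,
         3.05559326e-01],
       [ 7.15679123e-04, -3.11544281e-01,  9.50231366e-01,
        -1.44398449e+02],
       [ 0.00000000e+00,  0.00000000e+00,  0.00000000e+00,
         1.00000000e+00]])}
```

View pics/scene0.png

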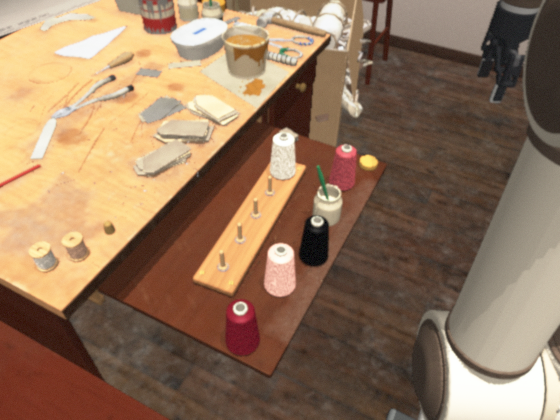

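View pics/top0.png

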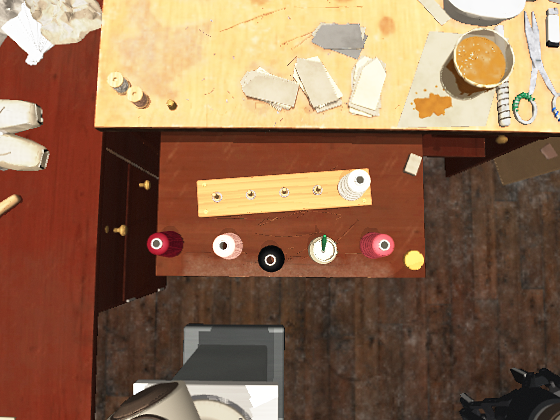

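The scene view shows, from the near-left end, burgundy (240,325), pale pink (281,270), black (315,240), jar (328,205) and rose (343,167). The white cone is at (284,155), and the empty pins run from (270,185) to (222,258). The top view agrees. I'll zoom in on both for exact top centres.

```bash
python3 - <<'E'
import cv2
t=cv2.imread('pics/top0.png')[160:285,135:431]; cv2.imwrite('pics/topz.png',cv2.resize(t,None,fx=2.7,fy=2.7,interpolation=cv2.INTER_CUBIC))
s=cv2.imread('pics/scene0.png')[120:360,190:400]; cv2.imwrite('pics/scenez.png',cv2.resize(s,None,fx=2.5,fy=2.5,interpolation=cv2.INTER_CUBIC))
E
```

```text
(no output)
```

View pics/topz.png

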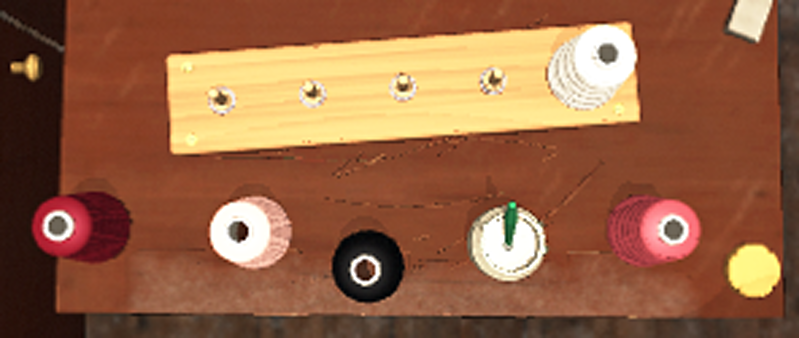

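View pics/scenez.png

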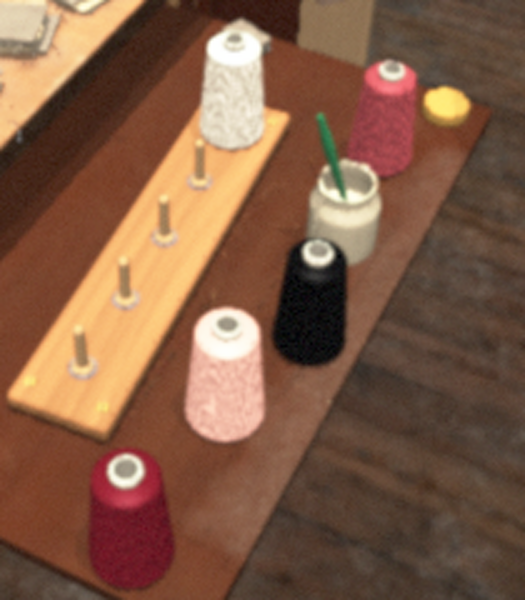

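Zoomed top view hole centres: burgundy (58,228), pink (238,232), black (366,270), rose (674,230), white (608,53). In the scene zoom the same are (126,469), (227,325), (319,251), (392,70), (236,41). I'll triangulate these and the pin tips and bases.

```bash
cat > h.py <<'E'
import numpy as np,cv2
from cell import r,eyes
def norm(c,p):
    K=np.array([[c['fx'],0,c['cx']],[0,c['fy'],c['cy']],[0,0,1]])
    return cv2.undistortPoints(np.array([[p]],float),K,np.array([c['k1'],0,0,0,0.]))[0,0]
def ray(name,p,obs=None):
    c=eyes.get_calibration(name); d=np.append(norm(c,p),1)
    if name=='wrist':
        H=c['hand_eye'];T=obs['tool_rot'];o=T@H[:3,3]+obs['tcp_pos'];d=T@H[:3,:3]@d
    else:
        R=cv2.Rodrigues(c['rvec'])[0];o=-R.T@c['tvec'].ravel();d=R.T@d
    return o,d/np.linalg.norm(d)
def tri(rays):
    A=sum(np.eye(3)-np.outer(d,d) for o,d in rays);b=sum((np.eye(3)-np.outer(d,d))@o for o,d in rays)
    x=np.linalg.solve(A,b);e=max(np.linalg.norm((np.eye(3)-np.outer(d,d))@(x-o)) for o,d in rays);return x,e
def plane(ry,z):
    o,d=ry;return o+d*(z-o[2])/d[2]
E
python3 - <<'E'
from h import *
P={'burg':((58,228),(126,469)),'pink':((238,232),(227,325)),'black':((366,270),(319,251)),'rose':((674,230),(392,70)),'white':((608,53),(236,41)),
'jar':((508,238),(347,182)),'tA':((220,93),(79,328)),'tB':((314,88),(123,259)),'tC':((404,81),(164,198)),'tD':((494,75),(199,142)),
'bA':((221,100),(82,367)),'bB':((312,95),(125,296)),'bC':((403,88),(164,235)),'bD':((492,82),(200,180))}
for k,(t,s) in P.items():
    rt=ray('top',(135+(t[0]+.5)/2.7-.5,160+(t[1]+.5)/2.7-.5));rs=ray('scene',(190+(s[0]+.5)/2.5-.5,120+(s[1]+.5)/2.5-.5))
    x,e=tri([rt,rs]);z=105 if k in('burg','pink','black','rose') else 125 if k=='white' else 72 if k=='jar' else 68 if k[0]=='t' else 20
    print(k,x.round(),round(e,1),plane(rt,z).round(1)[:2],plane(rs,z).round(1)[:2])
E
```

```text
burg [455.  85. 105.] 1.1 [456.3  85.4] [454.1  84.9]
pink [453. -47. 103.] 1.6 [454.7 -47. ] [451.2 -46.7]
black [ 426. -141.  103.] 1.9 [ 427.9 -140.8] [ 423.6 -140.2]
rose [ 457. -368.  101.] 1.4 [ 458.5 -366.2] [ 454.5 -363.5]
white [ 584. -317.  120.] 2.7 [ 585.8 -314.9] [ 578.8 -312. ]
jar [ 448. -249.   72.] 3.7 [ 451.9 -247.8] [ 444.9 -250.5]
tA [562. -25.  62.] 1.0 [561.9 -25.6] [557.7 -21.1]
tB [567. -98.  63.] 0.2 [566.4 -98.3] [564.2 -94.5]
tC [ 571. -168.   66.] 1.4 [ 572.4 -167.9] [ 569.1 -167.3]
tD [ 576. -238.   70.] 1.3 [ 577.7 -237.6] [ 576.  -240.2]
bA [560. -20.  22.] 2.0 [562.6 -18.7] [559.4 -21.5]
bB [566. -94.  25.] 1.1 [567.3 -93.2] [566.7 -97.6]
bC [ 572. -168.   23.] 1.3 [ 573.6 -167.6] [ 572.1 -170.9]
bD [ 577. -241.   23.] 1.7 [ 579.2 -240.5] [ 576.9 -244. ]
```

All heights check out: cone tops at about 103, the white cone on the board at about 123, and pin bases at 22. The pin spacing is also right. The pins counted from white are D (577,-242), C (572,-168), B (566,-95) and A (561,-21). I'll grip across the row and start with pale pink.

>>> {"fn": "drive_tool", "kwargs": {"plan": [{"xyz":[0.223,0.452,-0.03],"twist":[0,0,69.6],"gripper":0},{"xyz":[0.223,0.452,-0.03],"twist":[0,0,69.6],"gripper":0},{"xyz":[0.223,0.452,-0.03],"twist":[0,0,69.6],"gripper":0},{"xyz":[0.223,0.452,-0.03],"twist":[0,0,69.6],"gripper":0},{"xyz":[0.223,0.452,-0.03],"twist":[0,0,69.6],"gripper":0},{"xyz":[0.223,0.452,-0.03],"twist":[0,0,69.6],"gripper":0},{"xyz":[0.223,0.452,-0.03],"twist":[0,0,69.6],"gripper":0},{"xyz":[0.223,0.452,-0.03],"twist":[0,0,69.6],"gripper":0},{"xyz":[0.223,0.452,-0.03],"twist":[0,0,69.6],"gripper":0},{"xyz":[0.223,0.452,-0.03],"twist":[0,0,69.6],"gripper":0}]}}

```text
time_s: 0.93
tcp_pos: [413.9, -124.7, 206.4]
tool_rot: [[-0.081, 0.997, 0.0], [0.997, 0.081, -0.0], [-0.0, 0.0, -1.0]]
force: [1.2, -0.1, 0.4]
grip_width: 85.8
gripper_force: 0.0
```

>>> {"fn": "drive_tool", "kwargs": {"plan": [{"xyz":[0.039,0.078,0],"twist":[0,0,0],"gripper":0},{"xyz":[0.039,0.078,0],"twist":[0,0,0],"gripper":0},{"xyz":[0.039,0.078,0],"twist":[0,0,0],"gripper":0},{"xyz":[0.039,0.078,0],"twist":[0,0,0],"gripper":0},{"xyz":[0.039,0.078,0],"twist":[0,0,0],"gripper":0}]}}

```text
time_s: 1.35
tcp_pos: [452.5, -48.7, 206.2]
tool_rot: [[-0.076, 0.997, -0.001], [0.997, 0.076, -0.0], [-0.0, -0.001, -1.0]]
force: [-0.4, 0.0, -0.2]
grip_width: 85.6
gripper_force: 0.0
```

```bash
python3 - <<'E'
from h import *
o=r.get_obs();print(o['time_s'],o['tcp_pos'].round(1),o['qpos'].round(2))
im=eyes.camera('wrist');cv2.imwrite('pics/w1.png',im[:,:,::-1])
E
```

```text
1.35 [452.5 -48.7 206.2] [-0.11 -0.15 -0.1   1.62 -0.    1.39]
```

View pics/w1.png

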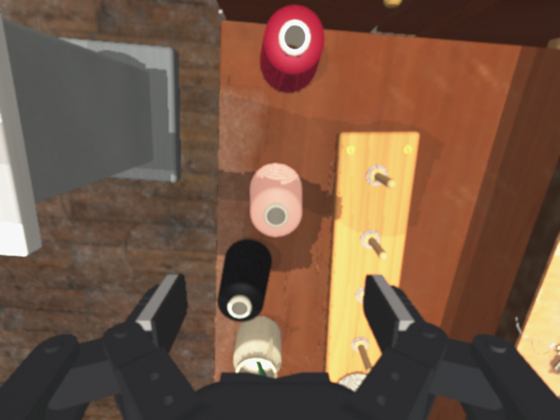

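The wrist view shows the pink hole at (276,215), burgundy at (294,37), black at (239,307), and the pin A base at (378,177) with its tip at (392,183). I'll check these against the map.

```bash
python3 - <<'E'
from h import *
o=r.get_obs()
for k,p,z in [('pink',(276,215),104),('burg',(294,37),104),('black',(239,307),104),('bA',(377,176),20),('tA',(392,183),66),('bB',(370,240),20)]:
    print(k,plane(ray('wrist',p,o),z).round(1))
E
```

```text
pink [454.1 -49.1 104. ]
burg [456.7  84.3 104. ]
black [ 426.5 -142.   104. ]
bA [562.6 -23.4  20. ]
tA [561.8 -21.4  66. ]
bB [567.9 -98.4  20. ]
```

>>> {"fn": "drive_tool", "kwargs": {"plan": [{"xyz":[0.0015,0,-0.04],"twist":[0,0,0],"gripper":0},{"xyz":[0.0015,0,-0.08],"twist":[0,0,0],"gripper":0},{"xyz":[0.0015,0,-0.115],"twist":[0,0,0],"gripper":0},{"xyz":[0.0015,0,-0.14],"twist":[0,0,0],"gripper":0},{"xyz":[0.0015,0,-0.153],"twist":[0,0,0],"gripper":0},{"xyz":[0.0015,0,-0.153],"twist":[0,0,0],"gripper":0},{"xyz":[0.0015,0,-0.153],"twist":[0,0,0],"gripper":1},{"xyz":[0.0015,0,-0.153],"twist":[0,0,0],"gripper":1},{"xyz":[0.0015,0,-0.153],"twist":[0,0,0],"gripper":1},{"xyz":[0.0015,0,-0.153],"twist":[0,0,0],"gripper":1}]}}

```text
time_s: 2.23
tcp_pos: [455.3, -49.3, 55.9]
tool_rot: [[-0.074, 0.997, 0.003], [0.997, 0.074, -0.001], [-0.001, 0.003, -1.0]]
force: [-2.1, -1.6, 8.9]
grip_width: 47.2
gripper_force: 61.8
```

>>> {"fn": "drive_tool", "kwargs": {"plan": [{"xyz":[0,0,0],"twist":[0,0,0],"gripper":1},{"xyz":[0,0,0.03],"twist":[0,0,0],"gripper":1},{"xyz":[0,0,0.07],"twist":[0,0,0],"gripper":1},{"xyz":[0,0,0.11],"twist":[0,0,0],"gripper":1},{"xyz":[0,0,0.15],"twist":[0,0,0],"gripper":1},{"xyz":[0.02,-0.03,0.15],"twist":[0,0,0],"gripper":1},{"xyz":[0.04,-0.063,0.15],"twist":[0,0,0],"gripper":1},{"xyz":[0.062,-0.097,0.15],"twist":[0,0,0],"gripper":1},{"xyz":[0.084,-0.131,0.15],"twist":[0,0,0],"gripper":1},{"xyz":[0.106,-0.165,0.15],"twist":[0,0,0],"gripper":1}]}}

```text
time_s: 3.07
tcp_pos: [561.2, -215.7, 204.6]
tool_rot: [[-0.075, 0.997, 0.002], [0.997, 0.075, -0.001], [-0.001, 0.002, -1.0]]
force: [1.1, 0.4, -0.2]
grip_width: 47.0
gripper_force: 62.7
```

>>> {"fn": "drive_tool", "kwargs": {"plan": [{"xyz":[0.012,-0.019,0],"twist":[0,0,0],"gripper":1},{"xyz":[0.018,-0.029,0],"twist":[0,0,0],"gripper":1},{"xyz":[0.018,-0.029,0],"twist":[0,0,0],"gripper":1},{"xyz":[0.018,-0.029,0],"twist":[0,0,0],"gripper":1}]}}

```text
time_s: 3.4
tcp_pos: [578.2, -243.1, 203.6]
tool_rot: [[-0.074, 0.997, -0.0], [0.997, 0.074, 0.0], [0.0, -0.0, -1.0]]
force: [0.2, 0.3, -1.0]
grip_width: 46.9
gripper_force: 62.8
```

```bash
python3 - <<'E'
from h import *
o=r.get_obs();print(o['time_s'],o['tcp_pos'].round(1),o['grip_width'],o['gripper_force'])
im=eyes.camera('wrist');cv2.imwrite('pics/w2.png',im[:,:,::-1])
E
```

```text
3.4 [ 578.2 -243.1  203.6] 46.87733537547945 62.76941447518766
```

View pics/w2.png

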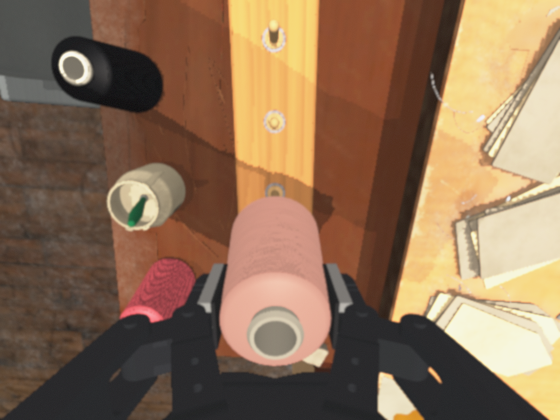

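The cone is held centred and upright, with its hole at (275,337) and the pins in line at column 274. I'll lower it, with a final 2–3 mm drop on release.

>>> {"fn": "drive_tool", "kwargs": {"plan": [{"xyz":[0,0,-0.035],"twist":[0,0,0],"gripper":1},{"xyz":[0,0,-0.065],"twist":[0,0,0],"gripper":1},{"xyz":[0,0,-0.09],"twist":[0,0,0],"gripper":1},{"xyz":[0,0,-0.11],"twist":[0,0,0],"gripper":1},{"xyz":[0,0,-0.122],"twist":[0,0,0],"gripper":1},{"xyz":[0,0,-0.128],"twist":[0,0,0],"gripper":1},{"xyz":[0,0,-0.128],"twist":[0,0,0],"gripper":1},{"xyz":[0,0,-0.128],"twist":[0,0,0],"gripper":1}]}}

```text
time_s: 4.12
tcp_pos: [578.6, -242.3, 77.2]
tool_rot: [[-0.075, 0.997, 0.002], [0.997, 0.075, -0.001], [-0.001, 0.002, -1.0]]
force: [0.0, 0.5, -2.0]
grip_width: 47.1
gripper_force: 62.8
```

>>> {"fn": "drive_tool", "kwargs": {"plan": [{"xyz":[0,0,-0.002],"twist":[0,0,0],"gripper":1},{"xyz":[0,0,-0.002],"twist":[0,0,0],"gripper":0},{"xyz":[0,0,-0.002],"twist":[0,0,0],"gripper":0},{"xyz":[0,0,-0.002],"twist":[0,0,0],"gripper":0},{"xyz":[0,0,-0.002],"twist":[0,0,0],"gripper":0},{"xyz":[0,0,-0.002],"twist":[0,0,0],"gripper":0},{"xyz":[0,0,0.03],"twist":[0,0,0],"gripper":0},{"xyz":[0,0,0.065],"twist":[0,0,0],"gripper":0},{"xyz":[0,0,0.1],"twist":[0,0,0],"gripper":0},{"xyz":[0,0,0.13],"twist":[0,0,0],"gripper":0}]}}

```text
time_s: 4.95
tcp_pos: [578.1, -242.7, 207.9]
tool_rot: [[-0.075, 0.997, 0.001], [0.997, 0.075, -0.0], [-0.0, 0.001, -1.0]]
force: [1.0, 0.3, 0.4]
grip_width: 85.1
gripper_force: 0.0
```

```bash
python3 - <<'E'
from h import *
o=r.get_obs();print(o['time_s'],o['tcp_pos'].round(1),o['grip_width'])
im=eyes.camera('wrist');cv2.imwrite('pics/w3.png',im[:,:,::-1])
E
```

```text
4.95 [ 578.1 -242.7  207.9] 85.10506477259435
```

View pics/w3.png

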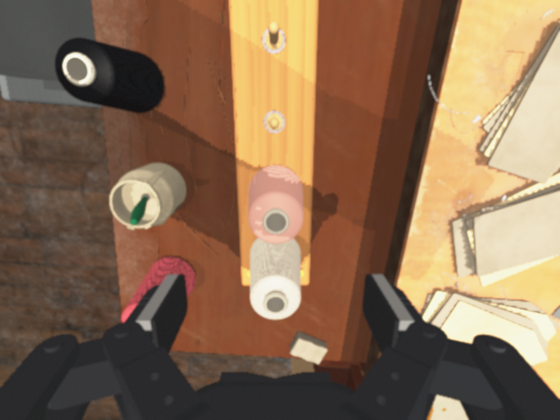

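Pink is seated next to white, with its hole at (275,221). Pins C (274,121) and B (274,38) are free. Rose is next.

>>> {"fn": "drive_tool", "kwargs": {"plan": [{"xyz":[-0.025,-0.025,0],"twist":[0,0,0],"gripper":0},{"xyz":[-0.053,-0.053,0],"twist":[0,0,0],"gripper":0},{"xyz":[-0.081,-0.081,0],"twist":[0,0,0],"gripper":0},{"xyz":[-0.107,-0.108,0],"twist":[0,0,0],"gripper":0},{"xyz":[-0.121,-0.123,0],"twist":[0,0,0],"gripper":0},{"xyz":[-0.121,-0.123,0],"twist":[0,0,0],"gripper":0},{"xyz":[-0.121,-0.123,0],"twist":[0,0,0],"gripper":0}]}}

```text
time_s: 5.58
tcp_pos: [456.4, -366.6, 205.6]
tool_rot: [[-0.072, 0.997, 0.0], [0.997, 0.072, -0.0], [-0.0, 0.0, -1.0]]
force: [-0.5, -0.9, 0.3]
grip_width: 85.3
gripper_force: 0.0
```

>>> {"fn": "drive_tool", "kwargs": {"plan": [{"xyz":[0,0,-0.04],"twist":[0,0,0],"gripper":0},{"xyz":[0,0,-0.08],"twist":[0,0,0],"gripper":0},{"xyz":[0,0,-0.115],"twist":[0,0,0],"gripper":0},{"xyz":[0,0,-0.14],"twist":[0,0,0],"gripper":0},{"xyz":[0,0,-0.154],"twist":[0,0,0],"gripper":0},{"xyz":[0,0,-0.154],"twist":[0,0,0],"gripper":0},{"xyz":[0,0,-0.154],"twist":[0,0,0],"gripper":1},{"xyz":[0,0,-0.154],"twist":[0,0,0],"gripper":1},{"xyz":[0,0,-0.154],"twist":[0,0,0],"gripper":1},{"xyz":[0,0,-0.154],"twist":[0,0,0],"gripper":1}]}}

```text
time_s: 6.42
tcp_pos: [458.5, -366.3, 54.1]
tool_rot: [[-0.075, 0.997, 0.003], [0.997, 0.075, -0.002], [-0.002, 0.003, -1.0]]
force: [0.6, 1.6, 6.3]
grip_width: 47.7
gripper_force: 61.9
```

>>> {"fn": "drive_tool", "kwargs": {"plan": [{"xyz":[0,0,0],"twist":[0,0,0],"gripper":1},{"xyz":[0,0,0.03],"twist":[0,0,0],"gripper":1},{"xyz":[0,0,0.07],"twist":[0,0,0],"gripper":1},{"xyz":[0,0,0.11],"twist":[0,0,0],"gripper":1},{"xyz":[0,0,0.15],"twist":[0,0,0],"gripper":1},{"xyz":[0,0,0.16],"twist":[0,0,0],"gripper":1},{"xyz":[0.02,0.034,0.16],"twist":[0,0,0],"gripper":1},{"xyz":[0.04,0.069,0.16],"twist":[0,0,0],"gripper":1},{"xyz":[0.06,0.104,0.16],"twist":[0,0,0],"gripper":1},{"xyz":[0.08,0.139,0.16],"twist":[0,0,0],"gripper":1}]}}

```text
time_s: 7.25
tcp_pos: [538.0, -225.4, 212.6]
tool_rot: [[-0.074, 0.997, 0.002], [0.997, 0.074, -0.001], [-0.001, 0.002, -1.0]]
force: [1.0, -0.6, -0.9]
grip_width: 47.7
gripper_force: 62.2
```

>>> {"fn": "drive_tool", "kwargs": {"plan": [{"xyz":[0.02,0.034,0],"twist":[0,0,0],"gripper":1},{"xyz":[0.031,0.052,0],"twist":[0,0,0],"gripper":1},{"xyz":[0.0355,0.059,0],"twist":[0,0,0],"gripper":1},{"xyz":[0.0355,0.059,0],"twist":[0,0,0],"gripper":1},{"xyz":[0.0355,0.059,0],"twist":[0,0,0],"gripper":1}]}}

```text
time_s: 7.67
tcp_pos: [572.6, -168.0, 211.9]
tool_rot: [[-0.075, 0.997, 0.0], [0.997, 0.075, -0.0], [-0.0, 0.0, -1.0]]
force: [-0.5, -0.5, -0.8]
grip_width: 47.8
gripper_force: 62.2
```

>>> {"fn": "drive_tool", "kwargs": {"plan": [{"xyz":[0,0,-0.035],"twist":[0,0,0],"gripper":1},{"xyz":[0,0,-0.07],"twist":[0,0,0],"gripper":1},{"xyz":[0,0,-0.1],"twist":[0,0,0],"gripper":1},{"xyz":[0,0,-0.12],"twist":[0,0,0],"gripper":1},{"xyz":[0,0,-0.132],"twist":[0,0,0],"gripper":1},{"xyz":[0,0,-0.138],"twist":[0,0,0],"gripper":1},{"xyz":[0,0,-0.138],"twist":[0,0,0],"gripper":1},{"xyz":[0,0,-0.138],"twist":[0,0,0],"gripper":1}]}}

```text
time_s: 8.33
tcp_pos: [572.9, -168.9, 75.0]
tool_rot: [[-0.073, 0.997, 0.002], [0.997, 0.073, -0.001], [-0.001, 0.002, -1.0]]
force: [-0.1, 0.2, -0.7]
grip_width: 47.8
gripper_force: 62.2
```

>>> {"fn": "drive_tool", "kwargs": {"plan": [{"xyz":[0,0,0],"twist":[0,0,0],"gripper":0},{"xyz":[0,0,0],"twist":[0,0,0],"gripper":0},{"xyz":[0,0,0],"twist":[0,0,0],"gripper":0},{"xyz":[0,0,0],"twist":[0,0,0],"gripper":0},{"xyz":[0,0,0],"twist":[0,0,0],"gripper":0},{"xyz":[0,0,0.03],"twist":[0,0,0],"gripper":0},{"xyz":[0,0,0.065],"twist":[0,0,0],"gripper":0},{"xyz":[0,0,0.1],"twist":[0,0,0],"gripper":0},{"xyz":[0,0,0.13],"twist":[0,0,0],"gripper":0},{"xyz":[0,0,0.13],"twist":[0,0,0],"gripper":0}]}}

```text
time_s: 9.17
tcp_pos: [574.4, -168.2, 210.6]
tool_rot: [[-0.075, 0.997, 0.009], [0.997, 0.075, -0.003], [-0.003, 0.008, -1.0]]
force: [0.8, -1.1, 0.1]
grip_width: 85.3
gripper_force: 0.0
```

>>> {"fn": "drive_tool", "kwargs": {"plan": [{"xyz":[-0.014,0.03,0],"twist":[0,0,0],"gripper":0},{"xyz":[-0.03,0.066,0],"twist":[0,0,0],"gripper":0},{"xyz":[-0.047,0.102,0],"twist":[0,0,0],"gripper":0},{"xyz":[-0.064,0.138,0],"twist":[0,0,0],"gripper":0},{"xyz":[-0.081,0.174,0],"twist":[0,0,0],"gripper":0},{"xyz":[-0.098,0.21,0],"twist":[0,0,0],"gripper":0},{"xyz":[-0.111,0.24,0],"twist":[0,0,0],"gripper":0},{"xyz":[-0.117,0.253,0],"twist":[0,0,0],"gripper":0},{"xyz":[-0.117,0.253,0],"twist":[0,0,0],"gripper":0},{"xyz":[-0.117,0.253,0],"twist":[0,0,0],"gripper":0}]}}

```text
time_s: 10.0
tcp_pos: [455.7, 85.7, 203.7]
tool_rot: [[-0.077, 0.997, 0.001], [0.997, 0.077, -0.0], [-0.0, 0.001, -1.0]]
force: [0.5, -0.3, 0.6]
grip_width: 85.5
gripper_force: 0.0
```

```bash
python3 - <<'E'
from h import *
o=r.get_obs();print(o['time_s'],o['tcp_pos'].round(1))
im=eyes.camera('wrist');cv2.imwrite('pics/w4.png',im[:,:,::-1])
s=eyes.camera('scene')[120:360,190:400]; cv2.imwrite('pics/s4.png',cv2.resize(s[:,:,::-1],None,fx=2.5,fy=2.5))
E
```

```text
10.0 [455.7  85.7 203.7]
```

View pics/s4.png

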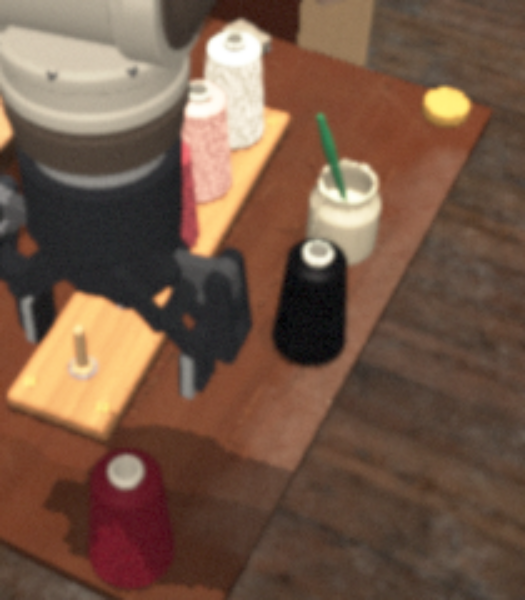

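The white and pink cones are seated, and rose sits on its pin partly hidden behind the arm. The jar and black cone haven't moved, and burgundy is still at (126,469). I'll grasp burgundy now.

>>> {"fn": "drive_tool", "kwargs": {"plan": [{"xyz":[0,-0.001,-0.04],"twist":[0,0,0],"gripper":0},{"xyz":[0,-0.001,-0.08],"twist":[0,0,0],"gripper":0},{"xyz":[0,-0.001,-0.115],"twist":[0,0,0],"gripper":0},{"xyz":[0,-0.001,-0.14],"twist":[0,0,0],"gripper":0},{"xyz":[0,-0.001,-0.152],"twist":[0,0,0],"gripper":0},{"xyz":[0,-0.001,-0.152],"twist":[0,0,0],"gripper":0},{"xyz":[0,-0.001,-0.152],"twist":[0,0,0],"gripper":1},{"xyz":[0,-0.001,-0.152],"twist":[0,0,0],"gripper":1},{"xyz":[0,-0.001,-0.152],"twist":[0,0,0],"gripper":1},{"xyz":[0,-0.001,-0.152],"twist":[0,0,0],"gripper":1}]}}

```text
time_s: 10.93
tcp_pos: [457.2, 84.4, 54.2]
tool_rot: [[-0.075, 0.997, 0.004], [0.997, 0.075, 0.001], [0.0, 0.004, -1.0]]
force: [-1.0, -1.4, 8.2]
grip_width: 47.2
gripper_force: 61.9
```

>>> {"fn": "drive_tool", "kwargs": {"plan": [{"xyz":[0,0,0],"twist":[0,0,0],"gripper":1},{"xyz":[0,0,0.03],"twist":[0,0,0],"gripper":1},{"xyz":[0,0,0.07],"twist":[0,0,0],"gripper":1},{"xyz":[0,0,0.11],"twist":[0,0,0],"gripper":1},{"xyz":[0,0,0.15],"twist":[0,0,0],"gripper":1},{"xyz":[0,0,0.15],"twist":[0,0,0],"gripper":1},{"xyz":[0,0,0.15],"twist":[0,0,0],"gripper":1}]}}

```text
time_s: 11.52
tcp_pos: [457.1, 84.5, 205.0]
tool_rot: [[-0.075, 0.997, 0.006], [0.997, 0.075, 0.001], [0.001, 0.006, -1.0]]
force: [-0.5, 0.1, -1.3]
grip_width: 47.3
gripper_force: 62.7
```

>>> {"fn": "drive_tool", "kwargs": {"plan": [{"xyz":[0.015,-0.024,0],"twist":[0,0,0],"gripper":1},{"xyz":[0.034,-0.056,0],"twist":[0,0,0],"gripper":1},{"xyz":[0.054,-0.088,0],"twist":[0,0,0],"gripper":1},{"xyz":[0.074,-0.12,0],"twist":[0,0,0],"gripper":1},{"xyz":[0.094,-0.152,0],"twist":[0,0,0],"gripper":1},{"xyz":[0.107,-0.174,0],"twist":[0,0,0],"gripper":1},{"xyz":[0.1105,-0.1805,0],"twist":[0,0,0],"gripper":1},{"xyz":[0.1105,-0.1805,0],"twist":[0,0,0],"gripper":1},{"xyz":[0.1105,-0.1805,0],"twist":[0,0,0],"gripper":1}]}}

```text
time_s: 12.27
tcp_pos: [565.6, -95.9, 200.6]
tool_rot: [[-0.074, 0.997, -0.002], [0.997, 0.074, 0.001], [0.001, -0.002, -1.0]]
force: [-0.2, 1.8, -0.5]
grip_width: 47.2
gripper_force: 62.6
```

>>> {"fn": "drive_tool", "kwargs": {"plan": [{"xyz":[0,0,-0.035],"twist":[0,0,0],"gripper":1},{"xyz":[0,0,-0.07],"twist":[0,0,0],"gripper":1},{"xyz":[0,0,-0.095],"twist":[0,0,0],"gripper":1},{"xyz":[0,0,-0.112],"twist":[0,0,0],"gripper":1},{"xyz":[0,0,-0.122],"twist":[0,0,0],"gripper":1},{"xyz":[0,0,-0.128],"twist":[0,0,0],"gripper":1},{"xyz":[0,0,-0.128],"twist":[0,0,0],"gripper":1},{"xyz":[0,0,-0.128],"twist":[0,0,0],"gripper":1}]}}

```text
time_s: 12.93
tcp_pos: [566.5, -95.4, 74.9]
tool_rot: [[-0.076, 0.997, 0.002], [0.997, 0.076, -0.0], [-0.0, 0.002, -1.0]]
force: [0.7, 0.4, -0.5]
grip_width: 47.1
gripper_force: 62.6
```

Release burgundy and rise, then go to black at (426.5,-141).

>>> {"fn": "drive_tool", "kwargs": {"plan": [{"xyz":[0,0,0],"twist":[0,0,0],"gripper":0},{"xyz":[0,0,0],"twist":[0,0,0],"gripper":0},{"xyz":[0,0,0],"twist":[0,0,0],"gripper":0},{"xyz":[0,0,0],"twist":[0,0,0],"gripper":0},{"xyz":[0,0,0],"twist":[0,0,0],"gripper":0},{"xyz":[0,0,0.03],"twist":[0,0,0],"gripper":0},{"xyz":[0,0,0.065],"twist":[0,0,0],"gripper":0},{"xyz":[0,0,0.1],"twist":[0,0,0],"gripper":0},{"xyz":[0,0,0.13],"twist":[0,0,0],"gripper":0},{"xyz":[0,0,0.13],"twist":[0,0,0],"gripper":0}]}}

```text
time_s: 13.77
tcp_pos: [567.9, -96.6, 210.4]
tool_rot: [[-0.075, 0.997, 0.009], [0.997, 0.075, -0.001], [-0.002, 0.009, -1.0]]
force: [-0.2, -0.7, 0.9]
grip_width: 84.8
gripper_force: 0.0
```

>>> {"fn": "drive_tool", "kwargs": {"plan": [{"xyz":[-0.033,-0.011,0],"twist":[0,0,0],"gripper":0},{"xyz":[-0.07,-0.022,0],"twist":[0,0,0],"gripper":0},{"xyz":[-0.107,-0.034,0],"twist":[0,0,0],"gripper":0},{"xyz":[-0.132,-0.042,0],"twist":[0,0,0],"gripper":0},{"xyz":[-0.14,-0.0455,0],"twist":[0,0,0],"gripper":0},{"xyz":[-0.14,-0.0455,0],"twist":[0,0,0],"gripper":0},{"xyz":[-0.14,-0.0455,0],"twist":[0,0,0],"gripper":0}]}}

```text
time_s: 14.35
tcp_pos: [426.6, -141.9, 203.8]
tool_rot: [[-0.074, 0.997, 0.001], [0.997, 0.074, -0.0], [-0.0, 0.001, -1.0]]
force: [0.2, -0.0, -0.3]
grip_width: 85.8
gripper_force: 0.0
```

>>> {"fn": "drive_tool", "kwargs": {"plan": [{"xyz":[0,0,-0.04],"twist":[0,0,0],"gripper":0},{"xyz":[0,0,-0.08],"twist":[0,0,0],"gripper":0},{"xyz":[0,0,-0.115],"twist":[0,0,0],"gripper":0},{"xyz":[0,0,-0.14],"twist":[0,0,0],"gripper":0},{"xyz":[0,0,-0.152],"twist":[0,0,0],"gripper":0},{"xyz":[0,0,-0.152],"twist":[0,0,0],"gripper":0},{"xyz":[0,0,-0.152],"twist":[0,0,0],"gripper":1},{"xyz":[0,0,-0.152],"twist":[0,0,0],"gripper":1},{"xyz":[0,0,-0.152],"twist":[0,0,0],"gripper":1},{"xyz":[0,0,-0.152],"twist":[0,0,0],"gripper":1}]}}

```text
time_s: 15.18
tcp_pos: [427.7, -142.1, 54.1]
tool_rot: [[-0.075, 0.997, 0.004], [0.997, 0.075, -0.001], [-0.001, 0.004, -1.0]]
force: [-0.2, 0.5, 8.0]
grip_width: 47.1
gripper_force: 62.0
```

>>> {"fn": "drive_tool", "kwargs": {"plan": [{"xyz":[0,0,0],"twist":[0,0,0],"gripper":1},{"xyz":[0,0,0.03],"twist":[0,0,0],"gripper":1},{"xyz":[0,0,0.07],"twist":[0,0,0],"gripper":1},{"xyz":[0,0,0.11],"twist":[0,0,0],"gripper":1},{"xyz":[0,0,0.15],"twist":[0,0,0],"gripper":1},{"xyz":[0,0,0.15],"twist":[0,0,0],"gripper":1},{"xyz":[0,0,0.15],"twist":[0,0,0],"gripper":1}]}}

```text
time_s: 15.77
tcp_pos: [427.6, -142.2, 204.9]
tool_rot: [[-0.075, 0.997, 0.006], [0.997, 0.075, -0.002], [-0.002, 0.005, -1.0]]
force: [-1.0, -0.6, -2.4]
grip_width: 47.6
gripper_force: 62.9
```

>>> {"fn": "drive_tool", "kwargs": {"plan": [{"xyz":[0.02,0.018,0],"twist":[0,0,0],"gripper":1},{"xyz":[0.046,0.041,0],"twist":[0,0,0],"gripper":1},{"xyz":[0.074,0.066,0],"twist":[0,0,0],"gripper":1},{"xyz":[0.102,0.091,0],"twist":[0,0,0],"gripper":1},{"xyz":[0.124,0.11,0],"twist":[0,0,0],"gripper":1},{"xyz":[0.135,0.12,0],"twist":[0,0,0],"gripper":1},{"xyz":[0.135,0.12,0],"twist":[0,0,0],"gripper":1},{"xyz":[0.135,0.12,0],"twist":[0,0,0],"gripper":1}]}}

```text
time_s: 16.43
tcp_pos: [561.0, -21.2, 200.1]
tool_rot: [[-0.076, 0.997, -0.002], [0.997, 0.076, -0.0], [0.0, -0.002, -1.0]]
force: [0.1, -0.5, -0.8]
grip_width: 47.0
gripper_force: 62.9
```

>>> {"fn": "drive_tool", "kwargs": {"plan": [{"xyz":[0,0,-0.035],"twist":[0,0,0],"gripper":1},{"xyz":[0,0,-0.07],"twist":[0,0,0],"gripper":1},{"xyz":[0,0,-0.095],"twist":[0,0,0],"gripper":1},{"xyz":[0,0,-0.112],"twist":[0,0,0],"gripper":1},{"xyz":[0,0,-0.122],"twist":[0,0,0],"gripper":1},{"xyz":[0,0,-0.128],"twist":[0,0,0],"gripper":1},{"xyz":[0,0,-0.128],"twist":[0,0,0],"gripper":1},{"xyz":[0,0,-0.128],"twist":[0,0,0],"gripper":1}]}}

```text
time_s: 17.1
tcp_pos: [561.3, -22.3, 74.7]
tool_rot: [[-0.074, 0.997, 0.002], [0.997, 0.074, -0.0], [-0.0, 0.002, -1.0]]
force: [0.4, 0.2, -1.8]
grip_width: 47.4
gripper_force: 62.9
```

Release black, rise, and draw back for a check.

>>> {"fn": "drive_tool", "kwargs": {"plan": [{"xyz":[0,0,0],"twist":[0,0,0],"gripper":0},{"xyz":[0,0,0],"twist":[0,0,0],"gripper":0},{"xyz":[0,0,0],"twist":[0,0,0],"gripper":0},{"xyz":[0,0,0],"twist":[0,0,0],"gripper":0},{"xyz":[0,0,0],"twist":[0,0,0],"gripper":0},{"xyz":[0,0,0.03],"twist":[0,0,0],"gripper":0},{"xyz":[0,0,0.065],"twist":[0,0,0],"gripper":0},{"xyz":[0,0,0.1],"twist":[0,0,0],"gripper":0},{"xyz":[0,0,0.13],"twist":[0,0,0],"gripper":0},{"xyz":[0,0,0.13],"twist":[0,0,0],"gripper":0}]}}

```text
time_s: 17.93
tcp_pos: [563.0, -21.8, 210.3]
tool_rot: [[-0.075, 0.997, 0.009], [0.997, 0.075, -0.0], [-0.001, 0.009, -1.0]]
force: [0.8, 0.6, 2.2]
grip_width: 85.4
gripper_force: 0.0
```

>>> {"fn": "drive_tool", "kwargs": {"plan": [{"xyz":[-0.15,-0.2,0.04],"twist":[0,0,0],"gripper":0},{"xyz":[-0.15,-0.2,0.04],"twist":[0,0,0],"gripper":0},{"xyz":[-0.15,-0.2,0.04],"twist":[0,0,0],"gripper":0},{"xyz":[-0.15,-0.2,0.04],"twist":[0,0,0],"gripper":0},{"xyz":[-0.15,-0.2,0.04],"twist":[0,0,0],"gripper":0},{"xyz":[-0.15,-0.2,0.04],"twist":[0,0,0],"gripper":0},{"xyz":[-0.15,-0.2,0.04],"twist":[0,0,0],"gripper":0},{"xyz":[-0.15,-0.2,0.04],"twist":[0,0,0],"gripper":0},{"xyz":[-0.15,-0.2,0.04],"twist":[0,0,0],"gripper":0}]}}

```text
time_s: 18.68
tcp_pos: [411.3, -221.8, 243.5]
tool_rot: [[-0.074, 0.997, 0.0], [0.997, 0.074, 0.0], [0.0, 0.0, -1.0]]
force: [0.1, 0.5, 0.3]
grip_width: 85.3
gripper_force: 0.0
```

```bash
python3 - <<'E'
from h import *
o=r.get_obs();print(o['time_s'],o['tcp_pos'].round(1))
t=eyes.camera('top')[140:290,135:431]; cv2.imwrite('pics/topf.png',cv2.resize(t[:,:,::-1],None,fx=2.7,fy=2.7))
s=eyes.camera('scene')[120:360,190:400]; cv2.imwrite('pics/sf.png',cv2.resize(s[:,:,::-1],None,fx=2.5,fy=2.5))
E
```

```text
18.6833 [ 411.3 -221.8  243.5]
```

View pics/topf.png

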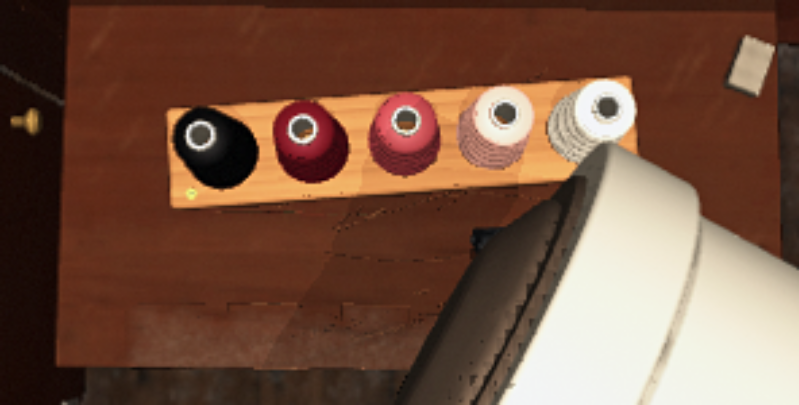

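View pics/sf.png

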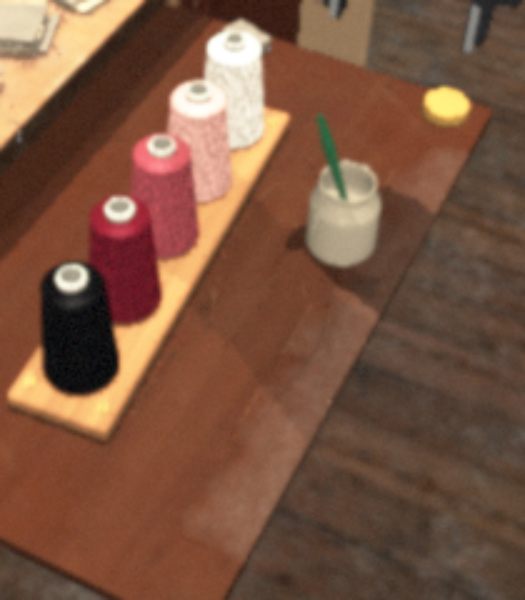

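All five cones stand in a row in the right order, and the jar hasn't moved. I'll check the top heights, then hand in.

```bash
python3 - <<'E'
from h import *
ok=True
for k,t,s,pin in [('black',(200,134),(72,278),(562,-22)),('burg',(302,129),(120,210),(567,-96)),('rose',(405,121),(162,146),(572.5,-169)),('pink',(505,113),(199,91),(578,-243))]:
    x,e=tri([ray('top',(135+t[0]/2.7-.3,140+t[1]/2.7-.3)),ray('scene',(190+s[0]/2.5-.3,120+s[1]/2.5-.3))])
    d=np.hypot(*(x[:2]-pin));ok&=d<9 and abs(x[2]-123)<7;print(k,x.round(),round(e,1),d.round(1))
if ok: print(r.close_job())
E
```

```text
black [562. -21. 122.] 2.6 1.4
burg [566. -94. 121.] 2.2 1.8
rose [ 573. -169.  122.] 2.1 0.4
pink [ 579. -241.  122.] 2.2 2.0
the job is handed in; nothing more can be done
None
```

All four loose cones are seated on their pins in order from the white cone (pale pink, rose, burgundy, black), each measured within 2 mm of its pin, with the white cone and glue jar undisturbed, and the job was handed in at about 19 s; no verdict was returned.

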